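# Clear the biology bench: jars on the rocker, lenses in their trays

### The arm

A 6-joint arm with a two-finger parallel gripper is mounted at the origin on the work surface. World frame = base frame: x ahead of the robot, y to its left, z up, the work surface at z = 0. Lengths are in m, angles in rad, forces in N, time in s.
With the tool pointing down it reaches from about 0.375 to 0.975 m from the base axis. Payload 3.8 kg.
Tool frame: the origin (TCP) lies midway between the tips of the shut fingers; the grasp point (between the pads) lies 19 mm behind it; z points along the fingers, y is the line along which they close (so a half turn about z gives the same grasp; the last joint's range is limited). The gripper opens to 88 mm and grips with 3 to 60 N. Pads are 18 mm wide; open, the fingers measure 123 mm over their backs; the gripper's body (75 mm by 187 mm) begins 45 mm behind the grasp point.
Start: joints at [1.289, 0.264, 1.604, -0, 1.274, -0.037], TCP at [0.164, 0.655, 0.205] pointing down, gripper open.
Joint ranges: [-2.63, 2.63], [-0.94, 2.18], [0.31, 2.57], [-1.31, 4.45], [0, 2.66], [-2.55, 2.55]. Speed limits (rad/s): [2.57, 2.57, 3.14, 3.14, 3.14, 3.14].

### API

Orientations are given as a unit quaternion [x, y, z, w].
In Python, from plant import r, jaws, inverse_kinematics, imaging gives the robot as it stands. Calls block until the motion is done:
- r.movep(position, orientation): joint-space move of the TCP to a pose.
- r.move_l(position, ori=None, max_speed=0.15): straight line of the TCP; ori=None keeps the orientation; max_speed is the mean speed in m/s.
- r.movej(angles): joint-space move.
- jaws.grip(opening, grasp_force=None): opening from 0.0 (shut) to 1.0 (fully open); grasp_force is the grip in N (None keeps the last); returns when the fingers have stopped.
- r.pause(seconds).
- inverse_kinematics(position, orientation): joint angles nearest the present ones, or None.
- imaging.grab_frame(name): name is "side" or "top" or "wrist"; returns the picture (480x640x3 uint8, red, green, blue); there is no depth.
- imaging.camera_params(name): a dict with "fx", "fy", "cx", "cy" (pixels), "camera_from_world" (4x4, takes a point from world to camera coordinates). Camera axes: x right, y down, z forward; pixel columns grow to the right and rows downward; lengths in m; the calibration is good to about 2 mm. A picture is of the moment at which its call begins: read the wrist's pose just before it. camera_params takes no time and is no camera call; for the wrist camera it gives the pose at the moment of the call.
A pose or a line that the arm cannot do raises r.Unreachable and nothing moves.
- r.sign_off(): hands the job in; it is judged then, once.
Readings, each from a call of its own:
- r.get_clock(): time.
- r.get_joint_positions(): joint angles.
- r.get_dq(): joint speeds.
- r.get_tau(): joint torques, N m.
- r.get_ee_pos(): TCP position.
- r.get_orientation(): TCP orientation.
- r.get_contact_force(): force on the tool from outside, world axes, zero at the start.
- r.get_moment(): the same for the moment, N m.
- r.get_finger_gap(): opening from 0.0 (shut) to 1.0 (fully open).
- r.get_gripper_force(): force on a finger pad.
Only numpy, scipy, OpenCV 4.12 (cv2) and the standard library are available. Lean on these libraries where they do the work, as an engineer would, in place of code of your own. Each camera call takes 0.05 s, during which the arm holds its last target. There are 200 camera calls.

### The job

Sort the five things left on the lab bench to where each kind belongs, each standing upright: one microscope eyepiece in each compartment of the two-compartment tray, the slim objective lens in the square tray, and the two specimen jars on the sample rocker, one in the middle of each round pad, so that its platform ends level. Do not tip over any of the five, and leave the dish, the pencil case and the tool wallet where they are.

Things in the scene. Friction and masses are not known exactly. Their poses are not given: they have to be found in the camera images.
- jar_a_mid (a point): One closed round specimen jar of amber glass with white screw cap, 48 mm across, 60 mm tall, 0.12 kg, standing upright; the point is its centre, 30 mm above its foot, z up its axis. The two jars are alike and weigh the same
- jar_b_mid (a point): The other closed round specimen jar of amber glass with white screw cap, 48 mm across, 60 mm tall, 0.12 kg, standing upright; the point is its centre, 30 mm above its foot, z up its axis. The two jars are alike and weigh the same
- eyepiece_a_mid (a point): One microscope eyepiece standing on its wide end: black barrel 38 mm across and 44 mm tall with a bright steel tube 24 mm across and 20 mm tall on top, 64 mm tall in all, about 0.1 kg; the point is its centre line half-way up, 32 mm above its foot (still on the black barrel), z up its axis. The two eyepieces are alike
- eyepiece_b_mid (a point): The other microscope eyepiece standing on its wide end: black barrel 38 mm across and 44 mm tall with a bright steel tube 24 mm across and 20 mm tall on top, 64 mm tall in all, about 0.1 kg; the point is its centre line half-way up, 32 mm above its foot (still on the black barrel), z up its axis. The two eyepieces are alike
- objective_mid (a point): Slim bare-metal microscope objective lens standing nose up: 26 mm across up to 34 mm, then tapering to a nose 15 mm across, 50 mm tall, about 0.08 kg; the point is its centre, 25 mm above its foot, z up its axis
- eyepiece_tray: Shallow oblong grey plastic tray, fixed, 142 mm (its x) by 80 mm (its y), 14 mm high, with 4 mm walls and floor; a 4 mm cross wall in the middle parts it into two equal compartments, each 65 by 72 mm, centred 34.5 mm either way along its x. Origin at the centre of its underside, on the bench; z up
- objective_tray: Shallow square grey plastic tray with one compartment, fixed, 84 by 84 mm, 14 mm high, with 4 mm walls and floor. Origin at the centre of its underside, on the bench; z up
- platform_mid (a point): Centre of the top face of the sample rocker's metal platform, 75 mm above the bench. The rocker is a white box with a flat platform 110 mm (its x) by 200 mm (its y), 8 mm thick, that tilts like a see-saw about its x axis. Two black rubber pads, 58 mm across and flush with the top, mark the jars' places, centred 65 mm either way along y. x points away from the robot, z is square to the platform
- platform (a joint): Tilt of the rocker platform: 0 is level, positive lifts its +y side, stops at +-0.13 rad (7 degrees; a pad then moves about 8 mm up or down). A weak spring levels it when empty; a single jar on a pad tips it to the stop, and the jar stays standing; two jars on opposite pads bring it back to near 0
- dish: Bystander: flat clear closed dish with a small brown sample on it, 94 mm across, 15 mm high, beyond the work; origin at the centre of its underside
- pencil_case: Bystander: blue pencil case, 200 (its x) by 75 by 50 mm, at the right; origin at the centre of its underside
- tool_wallet: Bystander: open black wallet of dissecting tools, 210 (its x) by 110 by 19 mm, at the left; origin at the centre of its underside

How it is judged:
By the outcome, as a careful person would: the job done as asked, in the order asked, and still so for the second after the job is handed in, with the robot touching nothing.
It also fails if it takes over 136 s, if anything falls off the work surface, if the arm or the gripper's body presses on something with over 40 N, if the wrist force passes 120 N, or if a joint passes its speed limit or range.

## Working session

There is one attempt and no reset: what is moved stays moved. The work goes in short steps, each a Python script; the robot and the scene stay as the last script left them, time stands still between calls to the robot, and variables do not carry over. Pictures are saved under pics/ and viewed, at most 14 in all, crops included, and the job is handed in when it is done.

```bash
ls; mkdir -p pics; python3 - <<'E'
from plant import r,jaws,imaging
import cv2
for n in("top","side"):
    im=imaging.grab_frame(n); cv2.imwrite(f"pics/{n}0.png",im[:,:,::-1])
    p=imaging.camera_params(n); print(n,p)
print(r.get_orientation(),r.get_clock())
E
```

```text
pics
top {'fx': 500.9066949486051, 'fy': 500.9066949486051, 'cx': 322.6124024067651, 'cy': 234.09914244224333, 'camera_from_world': array([[-7.12461816e-04, -9.99966865e-01,  8.10928414e-03,
         1.02046601e-02],
       [-9.90172518e-01, -4.28642674e-04, -1.39850641e-01,
         6.05570510e-01],
       [ 1.39849483e-01, -8.12922853e-03, -9.90139403e-01,
         1.45423279e+00],
       [ 0.00000000e+00,  0.00000000e+00,  0.00000000e+00,
         1.00000000e+00]])}
side {'fx': 541.181354672635, 'fy': 541.181354672635, 'cx': 318.90123745098765, 'cy': 245.5611185612246, 'camera_from_world': array([[ 0.71603211, -0.69777041, -0.02035874, -0.42416814],
       [-0.43126124, -0.41923839, -0.79890733,  0.30911109],
       [ 0.54891872,  0.58082323, -0.60110948,  1.01139293],
       [ 0.        ,  0.        ,  0.        ,  1.        ]])}
[ 1.22110792e-01  9.92515937e-01 -1.01952467e-03 -1.70762813e-04] 0.1
```

View pics/top0.png

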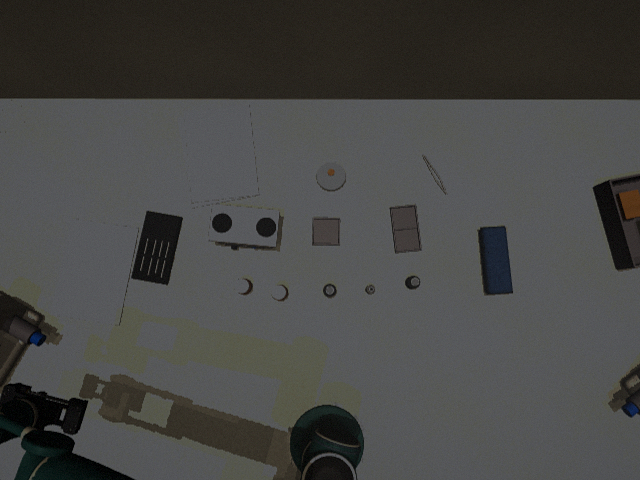

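View pics/side0.png

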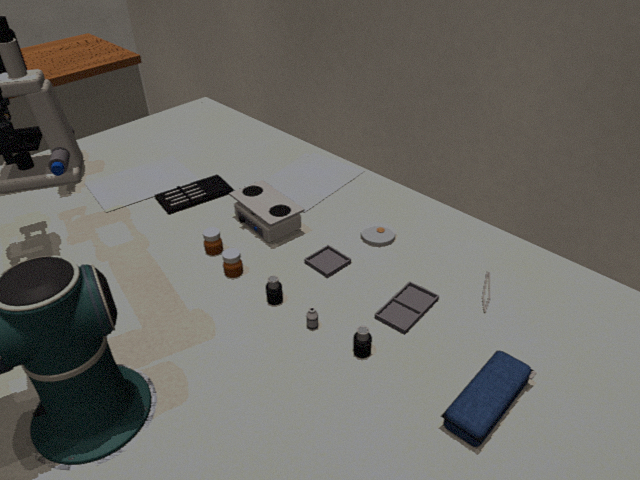

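The top view shows the jars at about (246,286) and (280,292), the eyepieces at (330,290) and (412,282), and the objective at (370,289). The square tray is at (326,231), the double tray at (405,229), and the pads at (222,223) and (266,227). The side view agrees. Next I'll get coarse positions and close wrist views.

```bash
cat > h.py <<'E'
import numpy as np, cv2
from plant import r,jaws,inverse_kinematics,imaging
from scipy.spatial.transform import Rotation as R
def cast(p,uv,z):
    """pixel ray(s) onto the horizontal plane at height z"""
    uv=np.atleast_2d(np.asarray(uv,float)); M=np.asarray(p["camera_from_world"])
    d=np.c_[(uv[:,0]-p["cx"])/p["fx"],(uv[:,1]-p["cy"])/p["fy"],np.ones(len(uv))]@M[:3,:3]
    c=-M[:3,:3].T@M[:3,3]
    return c+d*((z-c[2])/d[:,2])[:,None]
def proj(p,X):
    X=np.atleast_2d(X); M=np.asarray(p["camera_from_world"]); c=X@M[:3,:3].T+M[:3,3]
    return np.c_[p["fx"]*c[:,0]/c[:,2]+p["cx"],p["fy"]*c[:,1]/c[:,2]+p["cy"]]
def down(yaw):
    """tool down, closing line (tool y) at angle yaw from world y"""
    return (R.from_euler('z',yaw)*R.from_quat([1,0,0,0])).as_quat()
def snap(name,f):
    p=imaging.camera_params(name); im=imaging.grab_frame(name); cv2.imwrite(f"pics/{f}.png",im[:,:,::-1]); np.save(f"pics/{f}.npy",p,allow_pickle=True); return p,im
E
python3 - <<'E'
from h import *
p=imaging.camera_params("top")
for n,uv,z in [("jar",(246,286),.06),("jar",(280,292),.06),("eye",(330,290),.064),("eye",(412,282),.064),("obj",(370,289),.05),("sq",(326,231),.014),("tray",(405,229),.014),("pad",(222,223),.075),("pad",(266,227),.075)]:
    print(n,cast(p,uv,z)[0].round(3))
w=imaging.camera_params("wrist"); M=w["camera_from_world"]
c=-M[:3,:3].T@M[:3,3]; print(w["fx"],w["cx"],w["cy"],c,cast(w,[(0,0),(639,0),(639,479),(0,479),(320,240)],0).round(3))
print(r.get_ee_pos(),R.from_quat(r.get_orientation()).as_matrix().round(2))
E
```

```text
jar [0.451 0.233 0.06 ]
jar [0.433 0.134 0.06 ]
eye [ 0.439 -0.011  0.064]
eye [ 0.462 -0.25   0.064]
obj [ 0.442 -0.129  0.05 ]
sq [ 0.619 -0.     0.014]
tray [ 0.625 -0.242  0.014]
pad [0.634 0.305 0.075]
pad [0.622 0.176 0.075]
351.3575552839623 318.47360124768795 241.7605788801164 [0.08791667 0.6731671  0.38378591] [[-0.1    0.41   0.   ]
 [ 0.046  0.994  0.   ]
 [ 0.665  1.007  0.   ]
 [ 0.443  0.107  0.   ]
 [ 0.202  0.646  0.   ]]
[0.16338745 0.65418418 0.2032994 ] [[-0.97  0.24 -0.  ]
 [ 0.24  0.97 -0.  ]
 [ 0.   -0.   -1.  ]]
```

```bash
sed -i "s/R.from_quat(\[1,0,0,0\])/R.from_quat([0,1,0,0])/" h.py; python3 - <<'E'
from h import *
for f,y in(("wL",.19),("wR",-.14)):
    r.movep([.44,y,.22],down(0)); r.pause(.3); snap("wrist",f); print(r.get_joint_positions(),r.get_ee_pos())
print(r.get_clock())
E
```

```text
[ 3.56325900e-01 -1.22785001e-01  1.98780647e+00  5.38537122e-06
  1.27670374e+00 -1.21507997e+00] [0.43994847 0.19032596 0.21993443]
[-3.60608572e-01 -1.59265183e-01  2.01934433e+00  4.85615060e-05
  1.28155098e+00 -1.93271084e+00] [ 0.44019835 -0.13936761  0.21998735]
4.0
```

View pics/wL.png

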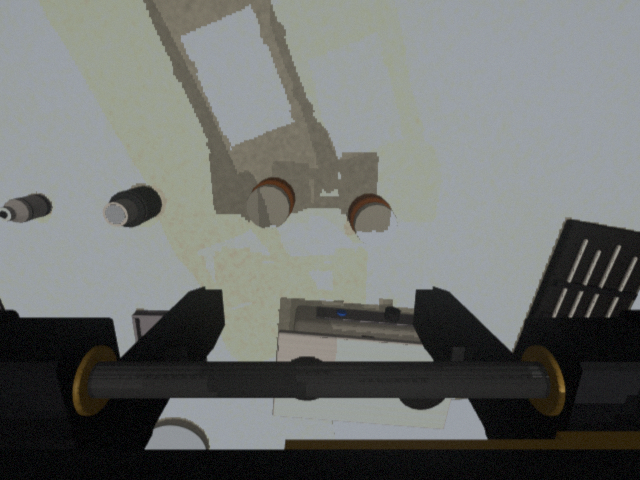

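View pics/wR.png

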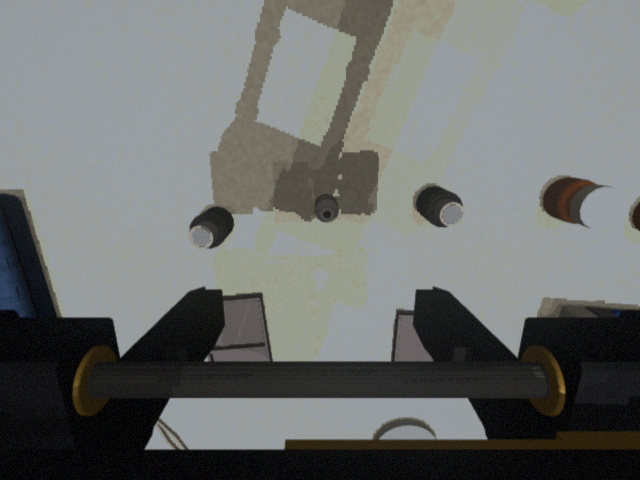

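In wL the jar caps are near (270,207) and (371,217). In wR the eyepiece tops are near (203,235) and (451,213), with the objective nose at (327,214). The gripper hides the trays and rocker, so I'll take two views from further out and locate the item tops.

```bash
python3 - <<'E'
from h import *
L=np.load("pics/wL.npy",allow_pickle=True).item();Rr=np.load("pics/wR.npy",allow_pickle=True).item()
for n,p,uv,z in [("jar",L,(270,207),.06),("jar",L,(371,217),.06),("eye",Rr,(451,213),.064),("eye",Rr,(203,235),.064),("obj",Rr,(327,214),.05)]: print(n,cast(p,uv,z)[0].round(4))
for f,y in(("tR",-.13),("tL",.22)):
    r.movep([.70,y,.25],down(0)); r.pause(.3); snap("wrist",f)
print(r.get_clock())
# local crops, each item enlarged
def crop(f,u,v,s=35):
    im=cv2.imread(f"pics/{f}.png"); im=cv2.copyMakeBorder(im,40,40,40,40,cv2.BORDER_CONSTANT); u+=40;v+=40
    return cv2.resize(np.clip(im[v-s:v+s,u-s:u+s]*1.6,0,255).astype('uint8'),(260,260),interpolation=cv2.INTER_NEAREST)
c=[crop("wL",270,207),crop("wL",371,217),crop("wR",451,213),crop("wR",203,235),crop("wR",327,214)]
c.append(c[0]*0); cv2.imwrite("pics/crops.png",np.vstack([np.hstack(c[:3]),np.hstack(c[3:])]))
E
```

```text
jar [0.4325 0.1428 0.06  ]
jar [0.4425 0.2427 0.06  ]
eye [ 0.4377 -0.0095  0.064 ]
eye [ 0.4606 -0.2542  0.064 ]
obj [ 0.4421 -0.1304  0.05  ]
7.0417
```

View pics/tR.png

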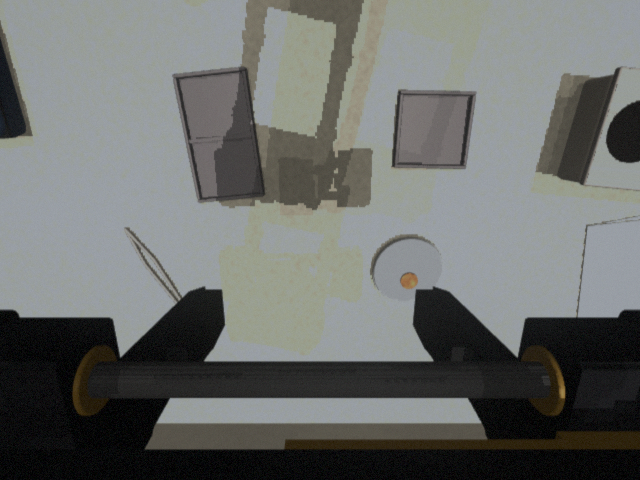

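View pics/tL.png

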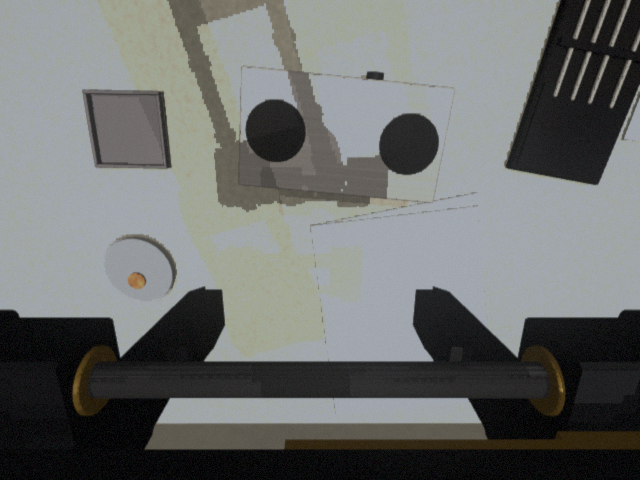

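View pics/crops.png

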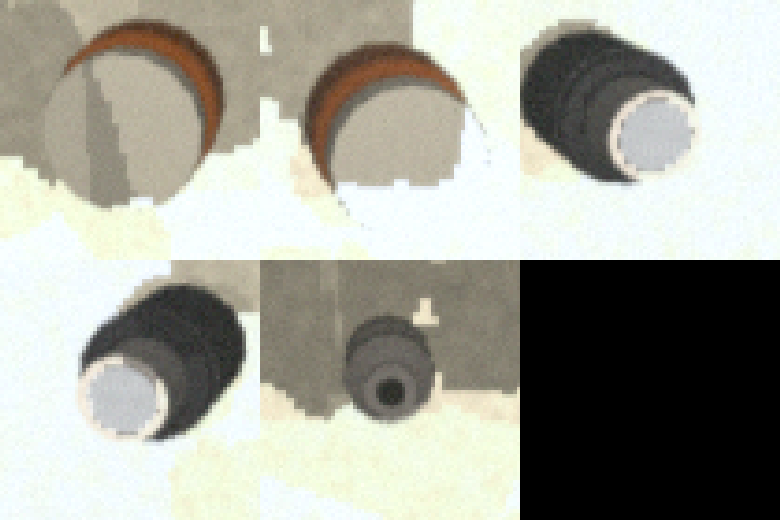

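The tray corners are clear in tR: the double tray has (174,75), (246,68), (264,194) and (200,202), and the square one (399,91), (475,91), (466,168) and (393,167). In tL the pads are at about (275,130) and (409,144). The refined tops from the crops are the jars at (268.4,206.5) and (376.4,226.2), the eyepieces at (451.8,213.8) and (201.1,237.1), and the objective at (327,214.3). Now I'll compute the targets and place the first eyepiece.

```bash
cat >> h.py <<'E'
def pick(xy,h,yaw=0,lift=.12,op=.8,f=25):
    """grasp point h above foot of an object standing on the bench; TCP is 19 mm lower"""
    z=h-.019; jaws.grip(op); r.movep([*xy,z+.09],down(yaw)); r.move_l([*xy,z],max_speed=.12)
    jaws.grip(0.,f); gap=r.get_finger_gap(); r.move_l([*xy,z+lift],max_speed=.15)
    print("pick gap mm",round(gap*88,1),"held",round(r.get_finger_gap()*88,1),r.get_gripper_force(),r.get_clock())
def place(xy,h,zfoot,yaw=0,above=.08,op=.65):
    z=h-.019+zfoot; r.movep([*xy,z+above],down(yaw)); r.move_l([*xy,z+.012],max_speed=.12); r.move_l([*xy,z],max_speed=.03)
    print("contact",np.round(r.get_contact_force(),2)); r.pause(.2); jaws.grip(op); r.pause(.2); r.move_l([*xy,z+.10],max_speed=.15); print(r.get_clock())
E
python3 - <<'E'
from h import *
import json
ld=lambda f:np.load(f"pics/{f}.npy",allow_pickle=True).item()
L,W,tR,tL=map(ld,("wL","wR","tR","tL"))
d={"jarR":cast(L,(268.4,206.5),.06),"jarL":cast(L,(376.4,226.2),.06),"eyeL":cast(W,(451.8,213.8),.064),"eyeR":cast(W,(201.1,237.1),.064),"obj":cast(W,(327,214.3),.05)}
d={k:v[0,:2].tolist() for k,v in d.items()}
c=cast(tR,[(174,75),(246,68),(264,194),(200,202)],.014)[:,:2]; print("tray",c.round(3))
ax=(c[2]+c[3]-c[0]-c[1]); ax/=np.linalg.norm(ax); m=c.mean(0)
d["far"]=(m+.0345*ax).tolist();d["near"]=(m-.0345*ax).tolist();d["trayyaw"]=float(np.arctan2(ax[1],ax[0]))
c=cast(tR,[(399,91),(475,91),(466,168),(393,167)],.014)[:,:2]; print("sq",c.round(3)); d["sq"]=c.mean(0).tolist()
for f,p,uvs in(("tL",tL,[(275,130),(409,144)]),("top0",imaging.camera_params("top"),[(266,227),(222,223)])):
    g=cv2.imread(f"pics/{f}.png").max(2); n,lab,st,ce=cv2.connectedComponentsWithStats((g<48).astype('uint8'))
    P=[]
    for u,v in uvs:
        i=lab[v,u]; q=cast(p,ce[i],.075)[0,:2]; print(f,st[i],ce[i],q.round(4)); P.append(q)
    P=np.array(P); dd=P[1]-P[0]; print("dist",np.linalg.norm(dd),"yaw",np.arctan2(-dd[0],dd[1]),"mid",P.mean(0))
    if f=="tL": d["padR"],d["padL"]=P.tolist(); d["rockyaw"]=float(np.arctan2(-dd[0],dd[1]))
json.dump(d,open("d.json","w"))
for k,v in d.items(): print(k,np.round(v,4))
pick(d["eyeR"],.036); place(d["far"],.036,.0045,d["trayyaw"])
E
```

```text
tray [[ 0.563 -0.287]
 [ 0.556 -0.208]
 [ 0.692 -0.195]
 [ 0.702 -0.273]]
sq [[ 0.579 -0.042]
 [ 0.579  0.041]
 [ 0.662  0.042]
 [ 0.661 -0.043]]
tL [ 246  101   59   61 2818] [275.23704755 130.7338538 ] [0.6212 0.1773]
tL [ 380  115   58   59 2657] [408.3470079  143.89123071] [0.6336 0.3066]
dist 0.12993743880864142 yaw -0.09528386727048226 mid [0.62739187 0.24194107]
top0 [256 218  20  19 300] [265.64333333 226.79666667] [0.6225 0.1771]
top0 [212 214  20  19 295] [221.51186441 222.63389831] [0.6347 0.3063]
dist 0.1298326139940671 yaw -0.09457013846988355 mid [0.62861941 0.24168554]
jarR [0.432  0.1412]
jarL [0.4519 0.2485]
eyeL [ 0.4385 -0.0086]
eyeR [ 0.4628 -0.2563]
obj [ 0.4424 -0.1304]
far [ 0.6625 -0.2373]
near [ 0.5938 -0.2441]
trayyaw 0.0984
sq [ 6.199e-01 -4.000e-04]
padR [0.6212 0.1773]
padL [0.6336 0.3066]
rockyaw -0.0953
pick gap mm 23.1 held 23.5 24.989415407180786 12.1
contact [-1.17  0.04 -1.22]
16.0667
```

```bash
python3 - <<'E'
from h import *
r.movep([.70,-.2,.25],down(0)); r.pause(.2); snap("wrist","c1"); snap("side","c1s")
a=cv2.imread("pics/c1.png"); b=cv2.imread("pics/c1s.png")[220:440,300:560]
cv2.imwrite("pics/c1v.png",np.hstack([cv2.resize(a[40:320,140:480],(410,338)),cv2.resize(b,(390,338))]))
E
```

```text
(no output)
```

View pics/c1v.png

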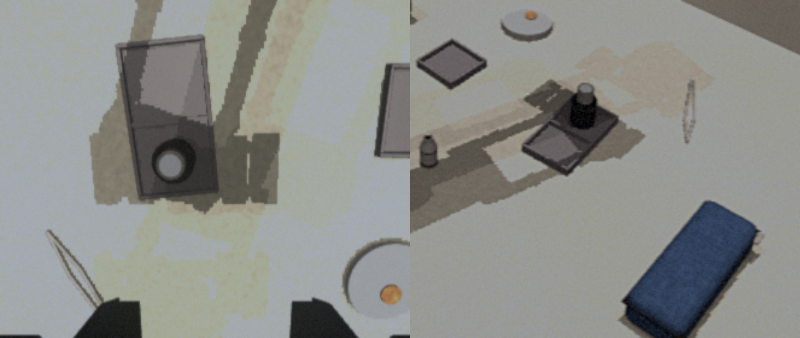

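The first eyepiece is standing in the far compartment, with its top at about (282,177) in the full image. I'll check its offset because the gap reading was odd, then do the second eyepiece.

```bash
python3 - <<'E'
from h import *
import json; d=json.load(open("d.json"))
p=np.load("pics/c1.npy",allow_pickle=True).item(); print("eyeR now",cast(p,(281.8,176.8),.068)[0].round(4),"target",d["far"])
print("empty gap cmd .65:",r.get_finger_gap())
jaws.grip(.8); print(r.get_finger_gap())
xy=d["eyeL"]; r.movep([*xy,.107],down(0)); r.move_l([*xy,.017],max_speed=.12); print(r.get_ee_pos())
jaws.grip(0.,25); print(r.get_finger_gap(),r.get_gripper_force(),r.get_contact_force(),r.get_clock())
snap("wrist","g1"); a=cv2.imread("pics/g1.png"); snap("side","g1s"); b=cv2.imread("pics/g1s.png")[190:390,180:440]
cv2.imwrite("pics/g1v.png",np.hstack([cv2.resize(a,(400,300)),cv2.resize(b,(390,300))]))
E
```

```text
eyeR now [ 0.6625 -0.2368  0.068 ] target [0.6624885170556549, -0.23733990076057326]
empty gap cmd .65: 0.6489318039491494
0.8025558075219724
[ 0.4393101  -0.00874799  0.01753205]
0.26144087737668853 24.999628365039825 [ 0.32123195 -0.23936014  0.9853404 ] 20.3917
```

View pics/g1v.png

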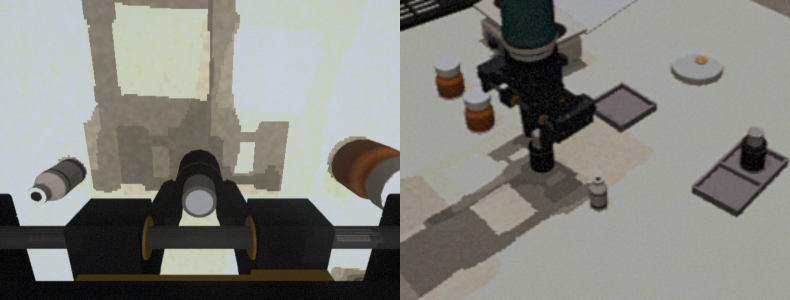

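It is gripped squarely on the barrel, so the gap reading is just not linear. I'll carry on with this eyepiece and then the objective.

```bash
python3 - <<'E'
from h import *
import json; d=json.load(open("d.json"))
r.move_l([*d["eyeL"],.137],max_speed=.15); print(r.get_gripper_force())
place(d["near"],.036,.0045,d["trayyaw"])
pick(d["obj"],.029); place(d["sq"],.029,.0045,0,op=.45)
r.movep([.70,-.1,.25],down(0)); r.pause(.2); snap("wrist","c2"); snap("side","c2s"); print(r.get_clock())
a=cv2.imread("pics/c2.png"); b=cv2.imread("pics/c2s.png")[180:380,180:480]
cv2.imwrite("pics/c2v.png",np.hstack([cv2.resize(a[40:320,140:520],(410,302)),cv2.resize(b,(390,302))]))
E
```

```text
24.99800205230713
contact [-0.13 -0.65 -2.07]
25.6833
pick gap mm 12.5 held 12.7 25.381478425988462 29.6333
contact [ 1.02  1.   -0.09]
33.575
34.6417
```

View pics/c2v.png

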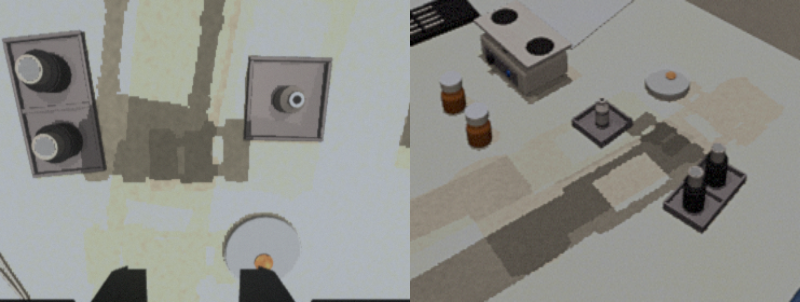

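Both eyepieces and the objective stand well inside their compartments. Next I'll cross-check the jar positions from the side view, with cap tops at about (212,232) and (232,252), and place the left jar.

```bash
python3 - <<'E'
from h import *
import json; d=json.load(open("d.json"))
p=imaging.camera_params("side"); s=cast(p,[(212,232),(232,252)],.06)[:,:2]; print(s.round(4),d["jarL"],d["jarR"])
if np.abs(s-np.array([d["jarL"],d["jarR"]])).max()>.012: raise SystemExit("disagree")
y=d["rockyaw"]
pick(d["jarL"],.030,y,lift=.16); place(d["padL"],.030,.0755,y,op=.9)
r.movep([.70,.2,.27],down(0)); r.pause(.2); snap("wrist","c3"); snap("side","c3s"); print(r.get_clock())
a=cv2.imread("pics/c3.png"); b=cv2.imread("pics/c3s.png")[130:330,160:420]
cv2.imwrite("pics/c3v.png",np.hstack([cv2.resize(a[40:320,140:520],(410,302)),cv2.resize(b,(390,302))]))
E
```

```text
[[0.4518 0.2397]
 [0.437  0.1367]] [0.45190853406744813, 0.24853567653422212] [0.4320175865383199, 0.1412437088509905]
pick gap mm 42.5 held 42.5 24.977749586105347 39.5667
contact [ 0.2  -0.1  -0.95]
43.525
44.475
```

View pics/c3v.png

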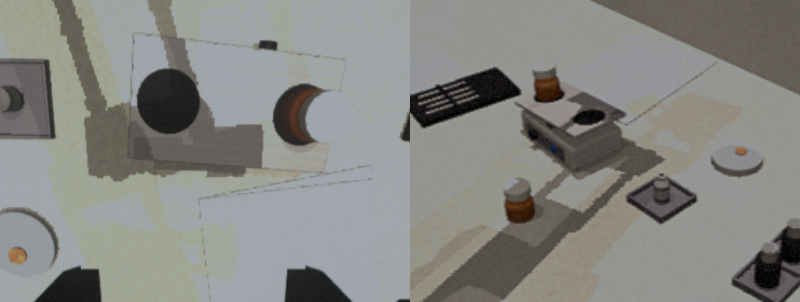

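The left jar stands on its pad with the platform tipped, as expected. Now the right jar, which I'll press down to the level height.

```bash
python3 - <<'E'
from h import *
import json; d=json.load(open("d.json"))
y=d["rockyaw"]
pick([.4335,.141],.030,y,lift=.16,f=30); place(d["padR"],.030,.0752,y,op=.9)
r.movep([.70,.21,.27],down(0)); r.pause(.5); snap("wrist","c4"); snap("side","c4s"); print(r.get_clock())
a=cv2.imread("pics/c4.png"); b=cv2.imread("pics/c4s.png")[150:270,190:350]
cv2.imwrite("pics/c4v.png",np.hstack([cv2.resize(a[40:320,140:520],(410,302)),cv2.resize(b,(390,302))]))
E
```

```text
pick gap mm 42.4 held 42.4 29.970788955688477 48.6833
contact [ 0.71 -0.22 -0.01]
52.6417
53.7917
```

View pics/c4v.png

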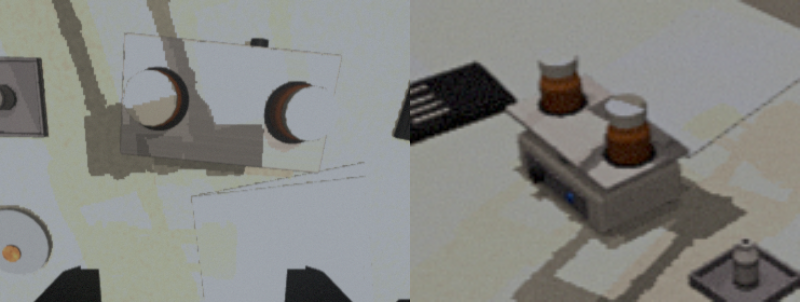

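Both jars stand on their pads and the platform looks near level. To check, I'll compare the platform ends in three side views: empty, one jar, and now.

```bash
python3 - <<'E'
from h import *
import json; d=json.load(open("d.json"))
p=imaging.camera_params("side"); P=np.array([d["padR"],d["padL"]]); m=P.mean(0); ey=(P[1]-P[0])/np.linalg.norm(P[1]-P[0]); ex=np.array([ey[1],-ey[0]])
rows=[]
ims={f:cv2.imread(f"pics/{f}.png") for f in("side0","c3s","c4s")}
for sx,sy in((-1,-1),(1,-1),(-1,1)):
    q=m+ex*.055*sx+ey*.1*sy
    u,v=proj(p,[*q,.075])[0]; print(sx,sy,u,v,[ (proj(p,[*q,.075+dz])[0]-[u,v]).round(1) for dz in(.0026,.013)])
    u,v=int(round(u)),int(round(v)); row=[]
    for im in ims.values():
        c=cv2.resize(np.clip(im[v-10:v+10,u-13:u+13]*1.5,0,255).astype('uint8'),(260,200),interpolation=cv2.INTER_NEAREST)
        c[::50]=(c[::50]//2); cv2.line(c,(130,95),(130,105),(0,0,255),1); row.append(c)
    rows.append(np.hstack(row))
cv2.imwrite("pics/lev.png",np.vstack(rows))
E
```

```text
-1 -1 269.0089943463226 223.4739861081597 [array([-0.1, -0.9]), array([-0.4, -4.3])]
1 -1 303.6894117631575 207.93637972350308 [array([-0. , -0.8]), array([-0.2, -4.2])]
-1 1 227.64567146921274 191.98825867742934 [array([-0.1, -0.8]), array([-0.6, -4.1])]
```

View pics/lev.png

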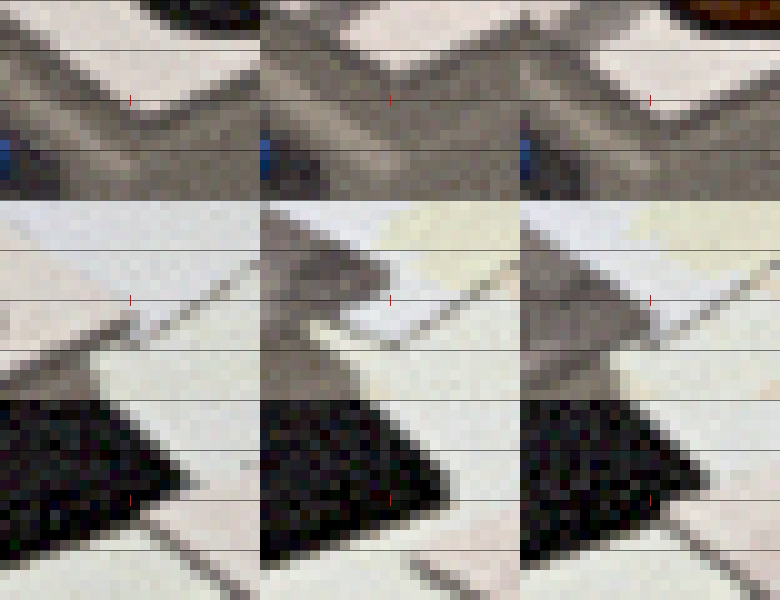

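The current corners (right column) match the empty, level platform (left column) to well under a pixel, against about 4 px for full tilt. I'll use the last view to check that the jars are centred on their pads, with the ideal outlines drawn over.

```bash
python3 - <<'E'
from h import *
import json; d=json.load(open("d.json"))
t=np.linspace(0,2*np.pi,60); o=[]
for f,p,(u0,v0,w,h) in(("c4",np.load("pics/c4.npy",allow_pickle=True).item(),(240,60,240,150)),("c4s",imaging.camera_params("side"),(220,160,96,60))):
    s=800/w/2*1.0; im=cv2.resize(cv2.imread(f"pics/{f}.png")[v0:v0+h,u0:u0+w],None,fx=800/w,fy=800/w,interpolation=cv2.INTER_CUBIC)
    im=np.clip(im*1.3,0,255).astype('uint8')
    for k in("padL","padR"):
        for rad,z,c in((.024,.075,(0,255,0)),(.029,.075,(255,0,0)),(.022,.135,(0,0,255))):
            q=np.c_[d[k][0]+rad*np.cos(t),d[k][1]+rad*np.sin(t),0*t+z]; uv=(proj(p,q)-[u0,v0]+.5)*800/w
            cv2.polylines(im,[uv.astype(np.int32)],True,c,1)
    o.append(cv2.resize(im,None,fx=.6,fy=.6,interpolation=cv2.INTER_AREA))
cv2.imwrite("pics/cen.png",np.vstack(o)[:600])
E
```

```text
(no output)
```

View pics/cen.png

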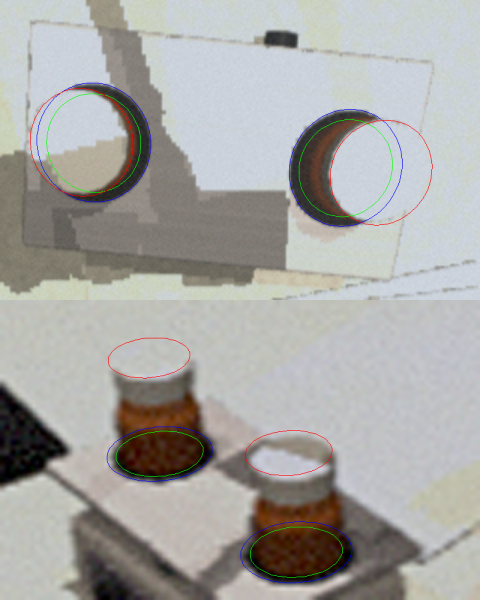

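Both jar feet fall on the ideal circles to within about 2 mm and the platform is level, so I'm handing it in.

```bash
python3 -c "
from h import *
print(r.get_clock(),r.sign_off())"
```

```text
the job is handed in; nothing more can be done
53.7917 None
```

I handed the job in at 53.8 s: camera checks show one eyepiece upright in each compartment, the objective upright in the square tray, both jars within about 2 mm of their pad centres, and the platform level to within what the side camera can resolve.

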